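Find the stamped parts crate and push it to the dispatch line

TASK

One of the two open plywood crates has a round stamp burnt into its underside. Tip both crates over towards the robot, so that each lies on the side that faced the robot with its underside showing, and only then push the stamped one sideways, still lying, until it covers the full width of the grey dispatch line on the table between them; leave the other crate lying where it fell. Only push with the fingers: do not pick either crate up, and do not disturb the other things on the table.

Things in the scene. Friction and masses are not known exactly. Their poses are not given: they have to be found in the camera images.
- crate_stamped: The stamped one of two like crates: open-topped plywood crate, 75 deep (its x) x 130 wide (its y) x 110 tall (its z), walls 7, base 18. Origin at the centre of its underside, z towards its open top; its -x side faces the robot at the start (turned up to 0.25 rad). The stamp, a dark ring 60 across with a bar through it, is in the middle of the underside. It starts left or right of the line.
- crate_plain: The crate without a stamp, which looks the same until tipped: open-topped plywood crate, 75 deep (its x) x 130 wide (its y) x 110 tall (its z), walls 7, base 18. Origin at the centre of its underside, z towards its open top; its -x side faces the robot at the start (turned up to 0.25 rad). Both have a dark rubber strip, 8 wide and 3 high, under the two long edges (within the height); the rest of its underside is bare.
- crate_stamped_mid (a point): middle of the stamped crate, 55 above the centre of its underside along its z. Each crate weighs 0.36 to 0.58 kg; the base is heavy, so the centre of mass is only about 30 above the underside
- crate_plain_mid (a point): middle of the plain crate, 55 above the centre of its underside along its z
- crate_stamped_edge (a point): middle of the stamped crate's lower -x edge. Pushed towards the robot near the top of its far side, the crate tips about this edge without sliding much, falls by itself past about 50 degrees, and lies on its -x side, 75 high, its x axis up, this edge still on the table
- crate_plain_edge (a point): the same edge of the plain crate, which tips in the same way; the rubber strips grip the table (friction about 0.75 to 1.15)
- line: the dispatch line: a flat grey strip on the table, 340 long (its x, roughly away from the robot) and 40 wide (its y), no height; between the two crates. Origin at its centre
- glue: bystander, leave alone: white plastic glue bottle, 42 across, 105 tall; origin under its centre
- tape: bystander, leave alone: roll of tape lying flat, 90 across, 24 high; origin under its centre
- wrench: bystander, leave alone: steel wrench lying flat, 150 long; origin under its middle
- screwdriver: bystander, leave alone: screwdriver lying flat, 190 long; origin under its middle
- hammer: bystander, leave alone: hammer lying flat, 240 long; origin under its middle
- offcut: bystander, leave alone: wooden offcut 35 x 90 x 25 high; origin under its centre
- wheel: bystander, leave alone: plywood toy wheel lying flat, 56 across, 18 high; origin under its centre
Mind the look-alikes: they are no part of the job. What is shaped like the crate_plain but blue or green is not meant.

How it is judged:
On the way, in this order (a step that is already met when the one before it is completed fails the run):
1. both crates lie at rest on the side that faced the robot, the stamped one not yet on the line (angle between each of crate_stamped, crate_plain's own x axis and vertical below 0.15 rad and linear speed of each of crate_stamped, crate_plain below 0.02 m/s and not (y of crate_stamped_mid in the frame of line between -0.085 and 0.085 m and x of crate_stamped_mid in the frame of line between -0.5 and 0.5 m)), for 0.2 s.
2. the stamped crate covers the width of the line (y of crate_stamped_mid in the frame of line between -0.045 and 0.045 m and x of crate_stamped_mid in the frame of line between -0.15 and 0.15 m), for 0.1 s.
At the end, for the whole second after the job is handed in: Both crates at rest on the sides that faced the robot (0.15 rad); the stamped one's middle within 45 mm of the line's centre line and 150 mm of its middle along it; the plain one's over 100 mm off it. Never: a tipping edge raised over 30 mm, a bystander moved over 30 mm (all of step 2 and angle between each of crate_stamped, crate_plain's own x axis and vertical below 0.15 rad and linear speed of each of crate_stamped, crate_plain below 0.02 m/s and not (y of crate_plain_mid in the frame of line between -0.1 and 0.1 m and x of crate_plain_mid in the frame of line between -0.5 and 0.5 m)); the robot touches nothing.
It fails at once if a crate is picked up (the edge it tips about rises more than 30 mm) (height (world z) of any of crate_stamped_edge, crate_plain_edge above 0.03 m).
It fails at once if the plain crate is pushed to the line (y of crate_plain_mid in the frame of line between -0.1 and 0.1 m and x of crate_plain_mid in the frame of line between -0.5 and 0.5 m).
It fails at once if a bystander is moved more than 30 mm (distance of any of glue, tape, wrench, screwdriver, hammer, offcut, wheel from where it was at the start of the episode above 0.03 m).
It also fails if it takes over 69 s, if anything falls off the work surface, if the arm or the gripper's body presses on something with over 40 N, if the wrist force passes 120 N, or if a joint passes its speed limit or range.

ROBOT

A 7-joint arm with a two-finger parallel gripper is mounted at the origin on the work surface. World frame = base frame: x ahead of the robot, y to its left, z up, the work surface at z = 0. Lengths are in m, angles in rad, forces in N, time in s.
With the tool pointing down it reaches from about 0.35 to 0.9 m from the base axis. Payload 7.2 kg.
Tool frame: the origin (TCP) lies midway between the tips of the shut fingers; the grasp point (between the pads) lies 19 mm behind it; z points along the fingers, x is the direction in which the jaws open and shut, and the axes are right-handed (so a half turn about z gives the same grasp; the last joint's range is limited). The gripper opens to 88 mm and grips with 3 to 60 N. Pads are 20 mm wide; open, the fingers measure 115 mm over their backs; the gripper's body (75 mm by 178 mm) begins 61 mm behind the grasp point.
Start: joints at [-1.257, 0.411, -0.013, 1.596, 0.006, 1.134, -0.082], TCP at [0.233, 0.58, 0.223] pointing down, gripper open.
Joint ranges: [-2.95, 2.95], [-0.29, 1.99], [-1.47, 1.44], [0.14, 2.54], [-1.03, 4.17], [0.13, 1.85], [-2.86, 2.86]. Speed limits (rad/s): [2.39, 2.39, 3.01, 3.01, 3.14, 3.14, 3.14].

INTERFACE

Orientations are given as a unit quaternion [x, y, z, w].
In Python, from rig import r, state, cams, job gives the robot as it stands. Calls block until the motion is done:
- r.goto(position, orientation): joint-space move of the TCP to a pose.
- r.move_straight(position, rotation=None, max_speed=0.15, max_force=None): straight line of the TCP; rotation=None keeps the orientation; max_speed is the mean speed in m/s. With max_force (N) it stops when the force on the tool has changed by that much, and returns True; else False.
- r.set_joints(angles): joint-space move.
- r.gripper_open() and r.clamp(effort=None): open the fingers fully, or close them until they stop; effort is the grip in N (None keeps the last).
- r.dwell(seconds).
- r.ik(position, orientation): joint angles nearest the present ones, or None.
- state(): the state.
- cams.read_camera(name): name is "scene" or "top" or "wrist"; returns a dict with "pixels" (480x640x3 uint8, red, green, blue), "K" (3x3 intrinsics, pixels), "view" (4x4, takes a point from world to camera coordinates). Camera axes: x right, y up, looking along -z (the intrinsics and any distortion apply to the point x, -y, -z); pixel columns grow to the right and rows downward; lengths in m; the calibration is good to about 2 mm. A picture is of the moment at which its call begins. There is no depth.
A pose or a line that the arm cannot do raises r.Unreachable and nothing moves.
- job.close_job(): hands the job in, once; it reports no verdict.
Trained networks look in the newest picture that a camera, given by its name, has taken for a name from the list of things; names that differ only in an ending like _2 or _b are one class to them, and where a whole thing is asked for, a point or a joint stands for the part that bears it (a point fixed in the world has none). Each returns a list of dicts, best first, with "confidence" (0 to 1); they miss things now and then, are a little off and sometimes report something else, mostly with a low value. They report only what shows in the picture. A call takes as long as a camera call. They do not tell look-alikes from the thing itself.
- cams.regions_of(query, camera): "pixels" (480x640 bool, what is visible of it).
- cams.pinpoint(query, camera): "location" ([x, y, z] in m, in world coordinates, good to about 4 mm: a listed point, or the origin of a listed thing).
The state is a dict: "time_s": time; "qpos": joint angles; "qd": joint speeds; "joint_torque": joint torques, N m; "position": TCP position; "tool_rot": TCP orientation; "force": force on the tool from outside, world axes, zero at the start; "moment": the same for the moment, N m; "gripper_width": finger opening in m.
Only numpy, scipy, OpenCV 4.12 (cv2) and the standard library are available. Lean on these libraries where they do the work, as an engineer would, in place of code of your own. Each camera call takes 0.05 s, during which the arm holds its last target. There are 200 camera calls.

## Working session

There is one attempt and no reset: what is moved stays moved. The work goes in short steps, each a Python script; the robot and the scene stay as the last script left them, time stands still between calls to the robot, and variables do not carry over. Pictures are saved under pics/ and viewed, about 8 in all and at most 12, crops included, and the job is handed in when it is done.

```bash
mkdir -p pics; ls; python3 - <<'E'
from rig import r,state,cams,job
import cv2,numpy as np
for c in ("scene","top"):
    d=cams.read_camera(c); cv2.imwrite(f"pics/{c}0.png",d["pixels"][:,:,::-1])
    print(c,np.round(d["K"],1).tolist(),np.round(d["view"],3).tolist())
    for q in ["crate_plain","crate_plain_edge","crate_plain_mid","line","glue","tape","wrench","screwdriver","hammer","offcut","wheel"]:
        print(q,[(np.round(x["location"],3).tolist(),round(x["confidence"],2)) for x in cams.pinpoint(q,c)][:5])
s=state();print(s["time_s"],s["tool_rot"],s["position"])
E
```

```text
pics
scene [[484.9, 0.0, 321.2], [0.0, 484.9, 242.3], [0.0, 0.0, 1.0]] [[-0.45, 0.893, -0.012, 0.258], [-0.622, -0.303, 0.722, 0.276], [0.641, 0.333, 0.692, -1.811], [0.0, 0.0, 0.0, 1.0]]
crate_plain [([0.319, -0.226, 0.005], 0.93), ([0.598, -0.254, 0.004], 0.71), ([0.74, -0.419, 0.001], 0.62)]
crate_plain_edge [([0.772, -0.436, 0.0], 0.91), ([0.35, -0.208, -0.001], 0.85)]
crate_plain_mid [([0.596, -0.257, 0.055], 0.85), ([0.321, -0.228, 0.052], 0.67), ([0.741, -0.418, 0.052], 0.66)]
line [([0.485, 0.025, 0.001], 0.97)]
glue [([0.726, -0.056, 0.001], 0.81)]
tape [([0.74, -0.236, 0.003], 0.82)]
wrench [([0.712, 0.167, -0.0], 0.83)]
screwdriver [([0.436, 0.46, -0.003], 0.69)]
hammer [([0.389, -0.492, 0.004], 0.73)]
offcut [([0.359, 0.069, -0.002], 0.89), ([0.71, 0.169, -0.0], 0.65)]
wheel [([0.356, -0.076, 0.003], 0.52)]
top [[434.3, 0.0, 310.4], [0.0, 434.3, 235.4], [0.0, 0.0, 1.0]] [[-0.015, -1.0, 0.008, -0.011], [0.998, -0.015, 0.058, -0.527], [-0.058, 0.009, 0.998, -1.097], [0.0, 0.0, 0.0, 1.0]]
crate_plain [([0.321, -0.228, 0.003], 0.96), ([0.596, -0.26, 0.003], 0.85), ([0.738, -0.415, -0.002], 0.64), ([0.355, 0.068, 0.002], 0.46)]
crate_plain_edge [([0.557, -0.266, 0.003], 0.98), ([0.769, -0.436, 0.001], 0.93), ([0.35, -0.204, -0.001], 0.71)]
crate_plain_mid [([0.738, -0.419, 0.052], 0.91), ([0.598, -0.259, 0.054], 0.73)]
line [([0.482, 0.027, 0.004], 0.67)]
glue [([0.728, -0.056, 0.0], 0.69)]
tape [([0.744, -0.237, 0.002], 0.76), ([0.587, 0.244, 0.056], 0.39)]
wrench [([0.715, 0.166, 0.002], 0.72)]
screwdriver [([0.434, 0.464, -0.002], 0.57)]
hammer [([0.385, -0.494, 0.001], 0.97), ([0.557, 0.254, -0.002], 0.41)]
offcut [([0.352, 0.069, 0.001], 0.97)]
wheel [([0.355, -0.07, -0.004], 0.79)]
1.2 [ 8.28414566e-01  5.60115438e-01  2.04278611e-05 -4.03713252e-05] [0.23284905 0.58002491 0.2226619 ]
```

View pics/top0.png

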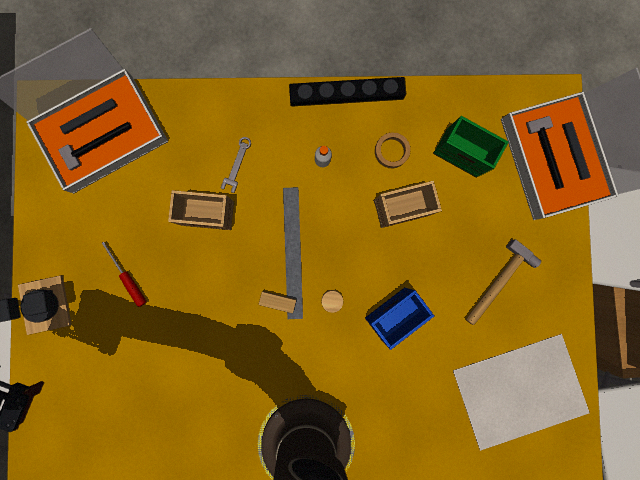

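View pics/scene0.png

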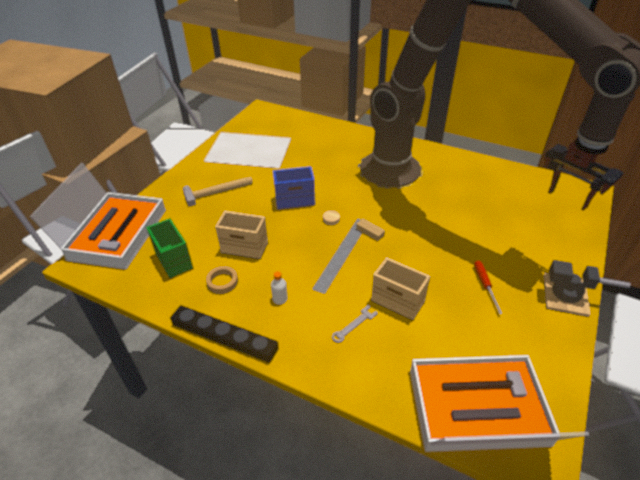

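```bash
python3 - <<'E'
from rig import r,state,cams,job
import numpy as np
for c in ("top","scene"):
  cams.read_camera(c)
  for q in ["crate_stamped","crate_stamped_edge","crate_stamped_mid"]:
    print(c,q,[(np.round(x["location"],3).tolist(),round(x["confidence"],2)) for x in cams.pinpoint(q,c)][:5])
E
```

```text
top crate_stamped [([0.586, 0.25, -0.001], 0.84)]
top crate_stamped_edge [([0.553, 0.253, 0.003], 0.71), ([0.386, -0.494, 0.003], 0.26)]
top crate_stamped_mid [([0.585, 0.243, 0.054], 0.55)]
scene crate_stamped [([0.587, 0.246, -0.002], 0.85), ([0.588, 0.248, 0.056], 0.74)]
scene crate_stamped_edge [([0.55, 0.254, 0.0], 0.85)]
scene crate_stamped_mid [([0.586, 0.247, -0.0], 0.66), ([0.59, 0.248, 0.054], 0.59), ([0.55, 0.256, 0.002], 0.49)]
```

Candidates seen in the top view are wood crates at (201,209) and (408,203), a blue crate at (400,317) and a green one at (471,145). The description says plywood, so I take the two wooden ones. The line runs through (293,252), the wrench is at (237,165) and the glue at (323,156). Next I fit the crate poses to the masks and check them in one crop.

```bash
cat > h.py <<'E'
from rig import r,state,cams,job
import cv2,numpy as np
from scipy.optimize import minimize
from scipy.spatial.transform import Rotation as R
def proj(P,d):
    p=(d["view"]@np.c_[P,np.ones(len(P))].T)[:3]; q=d["K"]@np.array([p[0],-p[1],-p[2]]); return (q[:2]/q[2]).T
def box(x,y,a,lying=False):
    # lying: (x,y) is middle of tipping edge, a yaw of the crate before tipping
    u=np.array([np.cos(a),np.sin(a)]);v=np.array([-u[1],u[0]])
    lo,hi,h=(-.11,0,.075) if lying else (-.0375,.0375,.11)
    return np.array([[*(np.array([x,y])+i*u+j*v),k] for i in(lo,hi) for j in(-.065,.065) for k in(0,h)])
def fit(x0,views,lying=False,q=("crate_plain","crate_stamped")):
    ms=[]
    for c in views:
        d=cams.read_camera(c); cp=proj(box(*x0,lying).mean(0)[None],d)[0]; best=None
        for n in q:
            for g in cams.regions_of(n,c):
                m=g["pixels"]; ys,xs=np.nonzero(m)
                if len(xs)>300 and np.hypot(xs.mean()-cp[0],ys.mean()-cp[1])<25 and (best is None or len(xs)>best.sum()): best=m
        if best is not None: ms.append((d,best))
    def cost(p):
        s=0
        for d,m in ms:
            f=np.zeros((480*4,640*4),np.uint8)
            h=cv2.convexHull((proj(box(*p,lying),d)*4+1.5).astype(np.float32)).astype(np.int32); cv2.fillConvexPoly(f,h,1)
            f=cv2.resize(f.astype(np.float32),(640,480),interpolation=cv2.INTER_AREA); s+=np.abs(f-m).sum()/m.sum()
        return s/max(len(ms),1)
    x0=np.array(x0,float)
    o=minimize(cost,x0,method="Nelder-Mead",options=dict(initial_simplex=[x0,x0+[.01,0,0],x0+[0,.01,0],x0+[0,0,.12]],xatol=5e-4,fatol=1e-4))
    return o.x,o.fun,len(ms)
def down(jaw):  # tool pointing down, jaw axis at angle jaw in the table plane
    x=np.array([np.cos(jaw),np.sin(jaw),0]);z=np.array([0,0,-1]);return R.from_matrix(np.c_[x,np.cross(z,x),z]).as_quat()
E
python3 - <<'E'
from h import *
for x0 in [(.587,.248,-.1),(.597,-.257,.2)]:
    for v in (["top"],["scene"],["top","scene"]):
        p,c,n=fit(x0,v); print(v,np.round(p,4),round(c,3),n)
    d=cams.read_camera("top"); im=d["pixels"][:,:,::-1].copy()
    im=cv2.resize(im,None,fx=4,fy=4); 
    for k in (proj(box(*p),d)*4+1.5): cv2.circle(im,tuple(int(t) for t in k),4,(0,0,255),1)
    cx,cy=(proj(box(*p).mean(0)[None],d)[0]*4).astype(int); cv2.imwrite(f"pics/c{int(p[1]>0)}.png",im[cy-190:cy+190,cx-190:cx+190])
    e=p[:2]-.0375*np.array([np.cos(p[2]),np.sin(p[2])]);print("edge",np.round(e,3))
    u=np.array([np.cos(p[2]),np.sin(p[2])])
    for s in(1,-1):
      for k,z in((.12,.2),(.12,.095),(-.015,.095)):
        j=r.ik([*(e+k*u),z],down(p[2]+s*np.pi/2)); print(s,k,z,None if j is None else np.round(j,2))
cv2.imwrite("pics/c.png",np.hstack([cv2.imread("pics/c1.png"),cv2.imread("pics/c0.png")]))
cams.read_camera("top")
E
```

```text
['top'] [ 0.5888  0.2469 -0.1144] 0.033 1
['scene'] [ 0.5898  0.2465 -0.103 ] 0.027 1
['top', 'scene'] [ 0.5895  0.2468 -0.1049] 0.028 2
edge [0.552 0.251]
1 0.12 0.2 [-0.5   0.58  0.15  1.39 -0.09  1.18  1.12]
1 0.12 0.095 [-0.48  0.67  0.11  1.48 -0.08  0.99  1.12]
1 -0.015 0.095 [-0.58  0.49  0.09  1.81 -0.05  0.84  0.99]
-1 0.12 0.2 [-0.81  0.65  0.68  1.41 -0.42  1.22 -1.77]
-1 0.12 0.095 [-0.8   0.75  0.64  1.51 -0.49  1.04 -1.71]
-1 -0.015 0.095 [-0.97  0.56  0.63  1.83 -0.42  0.88 -1.82]
['top'] [ 0.5955 -0.2563  0.2384] 0.027 1
['scene'] [ 0.5971 -0.2553  0.2395] 0.026 1
['top', 'scene'] [ 0.5959 -0.2559  0.2539] 0.043 2
edge [ 0.56  -0.265]
1 0.12 0.2 [-0.09  0.64  0.6   1.4  -0.37  1.21  2.37]
1 0.12 0.095 [-0.01  0.71  0.45  1.49 -0.34  1.01  2.35]
1 -0.015 0.095 [-0.1   0.6   0.68  1.8  -0.47  0.91  2.61]
-1 0.12 0.2 [-0.29  0.77  1.    1.42 -0.66  1.31 -0.56]
-1 0.12 0.095 [-0.21  0.81  0.81  1.51 -0.64  1.1  -0.57]
-1 -0.015 0.095 [-0.32  0.77  1.08  1.81 -0.78  1.06 -0.25]
```

View pics/c.png

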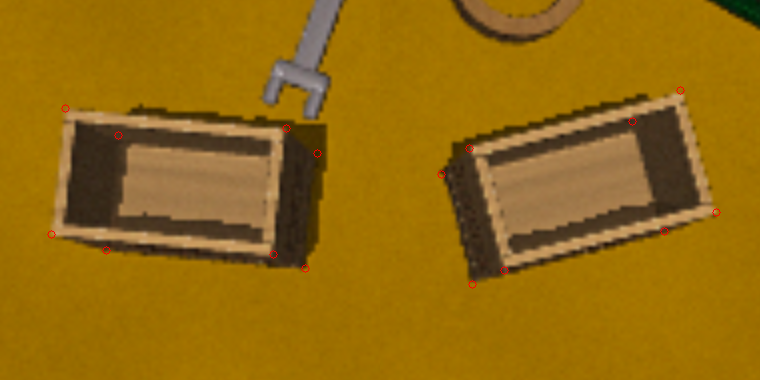

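The crop shows both are plywood with the fitted corners on them: left rim around (170,180), right rim around (590,180). I start by tipping the left one.

```bash
cat >> h.py <<'E'
def tip(x,y,a):
    u=np.array([np.cos(a),np.sin(a)]); e=np.array([x,y])-.0375*u; q=down(a+np.pi/2)
    P=lambda k,z:[*(e+k*u),z]
    r.goto(P(.115,.25),q); r.move_straight(P(.115,.095),max_speed=.2)
    r.move_straight(P(.09,.095),max_speed=.08); r.move_straight(P(-.015,.095),max_speed=.08)
    print(np.round(state()["force"],1)); r.move_straight(P(.03,.25),max_speed=.25)
E
python3 - <<'E'
from h import *
tip(.5893,.2467,-.107)
r.dwell(.3)
print(state()["time_s"])
d=cams.read_camera("scene");cv2.imwrite("pics/s1.png",d["pixels"][:,:,::-1])
print([fit((.552,.251,-.107),["top"],True)])
E
```

```text
[0.6 0.4 0.2]
8.875
[(array([ 0.54940416,  0.25150077, -0.10886933]), np.float64(0.03190789473684211), 1)]
```

View pics/s1.png

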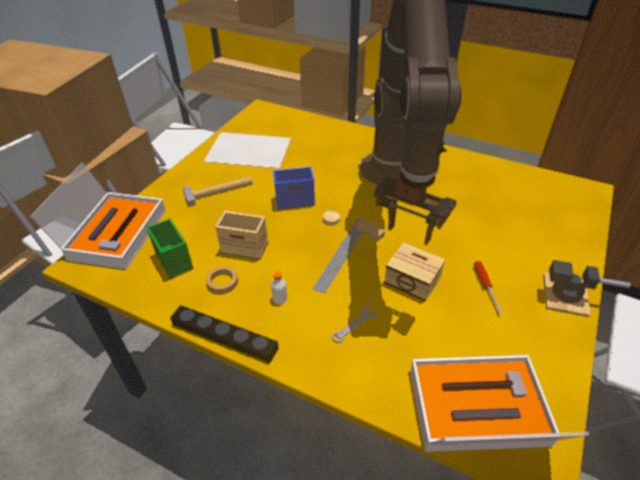

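The left crate now lies at (415,272), and its underside shows the dark ring with the bar at about (407,283), so the left one is stamped. I tip the right one.

```bash
python3 - <<'E'
from h import *
tip(.596,-.256,.24)
r.dwell(.3)
print(state()["time_s"])
r.goto([.45,.38,.25],down(-.107))
d=cams.read_camera("scene");cv2.imwrite("pics/s2.png",d["pixels"][:,:,::-1])
print(fit((.559,-.265,.24),["top"],True), fit((.549,.2515,-.107),["scene"],True))
for c in("top","scene"):
  d=cams.read_camera(c)
  print([np.round(x["location"],3) for x in cams.pinpoint("line",c)])
  g=cams.regions_of("line",c)[0]["pixels"];ys,xs=np.nonzero(g)
  H=np.linalg.inv(np.c_[d["K"]@np.diag([1,-1,-1])@d["view"][:3][:,[0,1,3]]])
  w=H@np.array([xs,ys,np.ones(len(xs))]);w=(w[:2]/w[2]).T;w=w[(w[:,0]>.42)]
  k=np.polyfit(w[:,0],w[:,1],1);print("line y at x .5:",np.polyval(k,.5),"slope",k[0],w.min(0),w.max(0))
print(state()["time_s"])
E
```

```text
[-0.4  0.  -0.5]
14.8
(array([ 0.559, -0.265,  0.24 ]), np.float64(0.0), 0) (array([ 0.55107532,  0.25043234, -0.10872196]), np.float64(0.029774678111587984), 1)
[array([0.482, 0.029, 0.002])]
line y at x .5: 0.028254391718267394 slope 0.026199149728584177 [0.42020413 0.0068588 ] [0.65501138 0.05183109]
[array([ 0.487,  0.025, -0.001])]
line y at x .5: 0.02683977064487049 slope 0.024223756007720157 [0.42071206 0.00459399] [0.65412647 0.05253432]
18.05
```

View pics/s2.png

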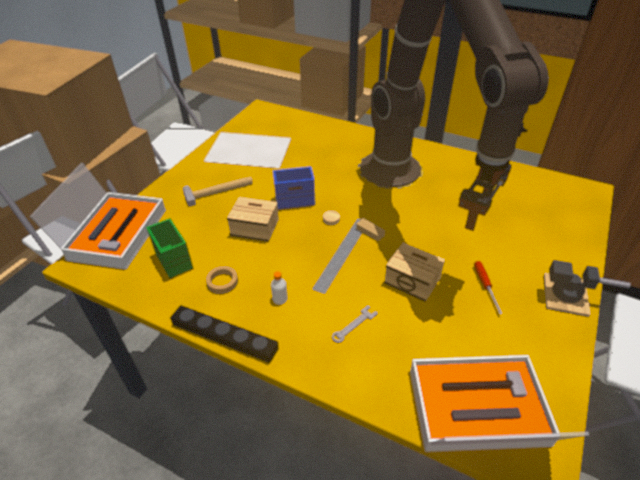

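Both crates lie on the sides that faced the robot. The stamp shows at (407,283), and the underside of the right crate at (252,228) is bare. The line is at y≈0.027 with the crate's middle at (0.495, 0.257), so I push in -y.

```bash
python3 - <<'E'
from h import *
a=-.108;q=down(a)
r.goto([.506,.367,.25],q)
r.move_straight([.506,.367,.03],max_speed=.2)
r.move_straight([.504,.34,.03],max_speed=.08)
r.move_straight([.503,.104,.03],max_speed=.05)
print(state()["force"],state()["time_s"])
r.move_straight([.503,.14,.03],max_speed=.1)
r.move_straight([.503,.16,.25],max_speed=.25)
r.goto([.4,.4,.25],q)
print(fit((.55,.025,a),["top"],True),fit((.55,.025,a),["scene"],True),fit((.56,-.265,.24),["scene"],True))
for n,c in(("s3","scene"),("t3","top")):
  d=cams.read_camera(c);cv2.imwrite(f"pics/{n}.png",d["pixels"][:,:,::-1])
print(state()["time_s"])
E
```

```text
[-0.11683798  1.40762874 -1.27083038] 25.0
(array([ 0.54882442,  0.02261466, -0.10449144]), np.float64(0.022378123719786973), 1) (array([ 0.55027418,  0.02295546, -0.09518723]), np.float64(0.026700191570881226), 1) (array([ 0.55721916, -0.26485496,  0.25029889]), np.float64(0.03385996659242762), 1)
28.1083
```

View pics/s3.png

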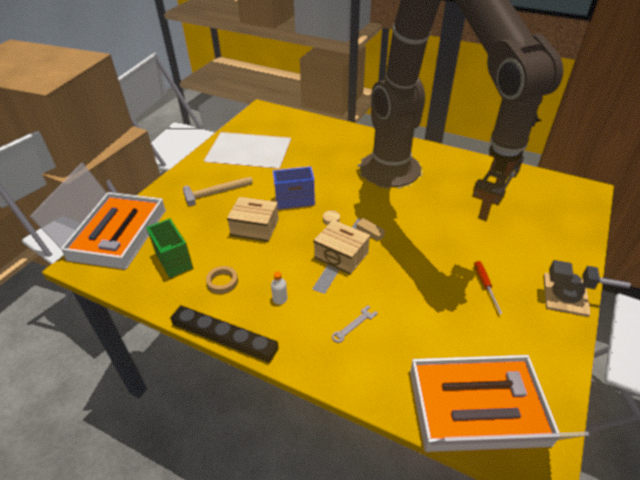

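View pics/t3.png

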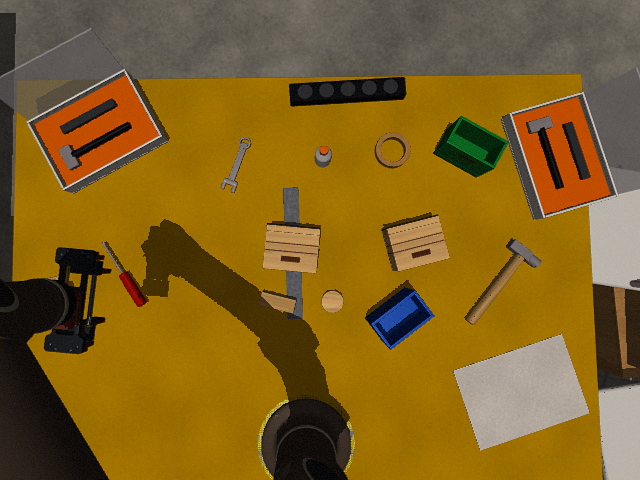

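The stamped crate lies over the line at top view (292,247). The plain one lies at (416,242), and the bystanders are where they started. Its middle fits to y≈0.028 against 0.027 for the line.

```bash
python3 -c "
from rig import job
job.close_job()"
```

```text
the job is handed in; nothing more can be done
```

I tipped both crates towards the robot with open fingers. The left crate showed the stamp, so I pushed it, still lying, about 0.23 m sideways onto the dispatch line. I handed the job in at about 28 s, under the 69 s limit.

- **Stamped crate:** in the last top and scene pictures its middle is at about (0.495, 0.028). That is about 1 mm from the line's centre line and about 10 mm from its middle along the length. The two cameras' fits agreed to about 2 mm.
- **Plain crate:** it lies where it fell, with its middle near (0.504, -0.279), about 0.3 m from the line.
- **Bystanders:** they look unmoved between the first and last pictures; I compared these by eye and did not measure them again.
- **Checks that failed or disagreed:** one top-view fit of the plain crate found no mask. I relied on a later scene-view fit and the pictures instead.

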